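# Get the counter ready for a paint-pouring demonstration

## Task

Get this corner of the art-shop counter ready for a paint-pouring demonstration: in the ring binder, turn the stiff swatch card with the orange tab right over the rings so that it lies flat on the other side with its bright colours up, and stand every closed paint jar that is out on the counter upright in the plywood tray, one to a compartment. The white bottle of pouring medium has settled: tip it upside down in the air, hold it like that for at least three seconds, then stand it upright on the cork mat. Leave the other things on the counter where they are.

Things in the scene. Friction and masses are not known exactly. Their poses are not given: they have to be found in the camera images.
- binder: navy ring binder lying open, fixed. Origin on the counter under the middle of the spine; y along the spine; the swatch card starts on the -x side (the robot's right) and goes over to +x. Cover 272 x 170 x 4 mm. Page stack on each side, 29 to 126 mm from the spine, 150 mm wide, top at z = 42 mm. Two steel rings of 30 mm radius about the axis x = 0, z = 45 mm (parallel to y), tops at 77 mm
- swatch_card (a joint): angle of the stiff card about the ring axis: 0 = flat on the right-hand (-x) stack, grey tints up; pi/2 = upright; 3.14 = flat on the left-hand (+x) stack, bright colour chips up. 4 mm board, 150 mm wide along the spine, free edge 140 mm from the axis, 60 g. It swings freely with a little drag: let go before 1.5 it falls back, beyond 1.8 it sinks by itself to the other side
- card_tab (a point): middle of the outer edge of the card's orange tab, at mid-thickness, 165 mm from the ring axis. The tab is 55 mm wide along the spine, 4 mm thick, and sticks 25 mm out of the card's free edge. At the start its underside is 43 mm above bare counter (the cover below ends 136 mm from the axis), so a fingertip tilted towards the binder reaches under it
- medium: white bottle of pouring medium with a blue-grey cap, tightly closed: round, 58 mm across up to z = 122 mm, then a shoulder and a 30 mm cap, 167 mm tall in all, 0.18 to 0.35 kg; origin at the centre of its underside, z towards the cap
- cork_mat: round cork mat, 100 mm across, 4 mm thick, fixed; origin at the centre of its underside
- jar_tray: low plywood tray, fixed, 155 mm (x) by 230 mm (y), 25 mm high, with six square compartments of 70 mm: two in x, centred at +-37.5 mm, by three in y, centred at -75, 0 and 75 mm; floor 5 mm, walls and dividers 5 mm thick; origin at the centre of its underside
- pin_tin: round red and steel tin, 68 mm across, 29 mm tall, loose, to be left alone; origin at the centre of its underside
- tape_roll: roll of tan masking tape lying flat, 80 mm across, 24 mm tall, loose, to be left alone; origin at the centre of its underside
- brayer: rubber ink roller with a wooden handle, 115 x 145 mm, loose, to be left alone, behind the tray
- brush_pot: blue pot of brushes, 76 mm across, up to 240 mm tall, loose, to be left alone, at the back
- spray_can: green spray can, 54 mm across, 170 mm tall, loose, to be left alone, on the right
- pastel_box: box of pastels, 100 x 160 x 30 mm, loose, to be left alone, at the back on the right
- marker_pack: clear pack of markers, 85 x 140 x 20 mm, loose, to be left alone, at the back
- jar_yellow: yellow paint jar, closed, straight cylinder 55 mm across and 68 mm tall with a white lid, 0.1 to 0.2 kg; origin at the centre of its underside, z up along its axis. May be absent (None)
- jar_red: red paint jar, closed, straight cylinder 55 mm across and 68 mm tall with a white lid, 0.1 to 0.2 kg; origin at the centre of its underside, z up along its axis. May be absent (None)
- jar_blue: blue paint jar, closed, straight cylinder 55 mm across and 68 mm tall with a white lid, 0.1 to 0.2 kg; origin at the centre of its underside, z up along its axis. May be absent (None)
- jar_green: green paint jar, closed, straight cylinder 55 mm across and 68 mm tall with a white lid, 0.1 to 0.2 kg; origin at the centre of its underside, z up along its axis. May be absent (None)
- jar_black: black paint jar, closed, straight cylinder 55 mm across and 68 mm tall with a white lid, 0.1 to 0.2 kg; origin at the centre of its underside, z up along its axis. May be absent (None)
Things that resemble listed ones, but are neither listed nor needed, are in the scene too. Leave any red or yellow look-alike of the medium alone.

How it is judged:
On the way:
1. the white bottle is turned upside down (its axis more than 115 degrees from upright), off the counter, for about 3 s (angle between medium's own z axis and vertical above 2 rad and height (world z) of medium above 0.1 m), for 2.8 s.
At the end, for the whole second after the job is handed in: the swatch card lies flat on the other side (joint beyond 3.0 rad); the white bottle stands upright (within 0.1 rad), at rest, within 28 mm of the middle of the cork mat; every paint jar present stands upright (within 0.1 rad), at rest, on the floor of the tray (value of joint swatch_card above 3 rad and angle between each of medium, jar_yellow, jar_red, jar_blue, jar_green, jar_black's own z axis and vertical below 0.1 rad and horizontal distance between medium and cork_mat below 0.028 m and z of medium in the frame of cork_mat between -0.009 and 0.009 m and linear speed of each of medium, jar_yellow, jar_red, jar_blue, jar_green, jar_black below 0.02 m/s and x of jar_yellow in the frame of jar_tray between -0.062 and 0.062 m and y of jar_yellow in the frame of jar_tray between -0.1 and 0.1 m and z of each of jar_yellow, jar_red, jar_blue, jar_green, jar_black in the frame of jar_tray below 0.012 m and x of jar_red in the frame of jar_tray between -0.062 and 0.062 m and y of jar_red in the frame of jar_tray between -0.1 and 0.1 m and x of jar_blue in the frame of jar_tray between -0.062 and 0.062 m and y of jar_blue in the frame of jar_tray between -0.1 and 0.1 m and x of jar_green in the frame of jar_tray between -0.062 and 0.062 m and y of jar_green in the frame of jar_tray between -0.1 and 0.1 m and x of jar_black in the frame of jar_tray between -0.062 and 0.062 m and y of jar_black in the frame of jar_tray between -0.1 and 0.1 m); the robot touches nothing.
It fails at once if another thing on the counter (tin, tape, roller, brush pot, spray can, pastels, markers) is moved more than 40 mm (distance of any of pin_tin, tape_roll, brayer, brush_pot, spray_can, pastel_box, marker_pack from where it was at the start of the episode above 0.04 m).
Of jar_yellow, jar_red, jar_blue, jar_green, jar_black only 3 to 5 are there at a start; the rules pass over those that are not, and their reading is None.
At some moment in a run one of jar_yellow, jar_red, jar_blue, jar_green, jar_black may be knocked a few centimetres aside while the robot is not near it.
It also fails if it takes over 200 s, if anything falls off the work surface, if the arm or the gripper's body presses on something with over 40 N, if the wrist force passes 120 N, or if a joint passes its speed limit or range.

## Robot

A 6-joint arm with a two-finger parallel gripper is mounted at the origin on the work surface. World frame = base frame: x ahead of the robot, y to its left, z up, the work surface at z = 0. Lengths are in m, angles in rad, forces in N, time in s.
With the tool pointing down it reaches from about 0.3 to 0.875 m from the base axis. Payload 6.4 kg.
Tool frame: the origin (TCP) lies midway between the tips of the shut fingers; the grasp point (between the pads) lies 19 mm behind it; z points along the fingers, y is the line along which they close (so a half turn about z gives the same grasp; the last joint's range is limited). The gripper opens to 85 mm and grips with 20 to 120 N. Pads are 22 mm wide; open, the fingers measure 114 mm over their backs; the gripper's body (76 mm by 85 mm) begins 54 mm behind the grasp point. The pads swing forward as they close: fully open they stand 13 mm farther back than shut.
Start: joints at [-0.206, 0.181, 1.607, -0, 1.354, -0.206], TCP at [0.575, 0, 0.231] pointing down, gripper open.
Joint ranges: [-2.99, 2.99], [-0.89, 2.07], [0.3, 2.58], [-1.14, 4.28], [0, 2.63], [-3.12, 3.12]. Speed limits (rad/s): [2.57, 2.57, 3.01, 3.14, 3.14, 3.14].

## Interface

Orientations are given as a unit quaternion [w, x, y, z].
In Python, from bench import sensors, vision, ctrl gives the robot as it stands.
- The arm moves only by the tool carry_out, never from a script. Its argument "deltas" is text: rows parted by semicolons, each of 7 numbers parted by spaces: the shift along the tool's x, y, z in mm, then the turn, a rotation vector about the tool's x, y, z in rad, then the closure, from 0 (fully open) to 1 (shut). In form: tx ty tz ax ay az claw; .... A call has 1 to 12 rows; each row is the pose to reach, as a shift and turn from the pose commanded when the call began, along the tool's axes at that moment; what a row does not reach only later rows make up. A row lasts 1/8 s, in which the tool goes at most 62.5 mm and 10.7 degrees, less where a joint would pass 70% of its speed; a pose out of reach is approached as far as the arm can. A call with a gripper value outside its range is refused whole. The fingers move at their own pace and stop on an object; the grip force is fixed at half the most. Time passes only in rows, so rows that repeat a pose let the fingers close. It gives the time, the measured TCP pose, the force, the opening and the grip force at its end, in the units of the state.
- sensors.get_obs(): the state, without advancing time (a new reading comes with each control period).
- vision.camera(name): name is "scene" or "side" or "wrist"; returns the picture (420x560x3 uint8, blue, green, red); there is no depth.
- vision.camera_model(name): a dict with "K" (3x3 intrinsics, pixels), "k1" (the pictures are not rectified: a ray, as slopes to the right and down, at radius r is drawn at 1 + k1 r^2 times it, then the intrinsics apply), "extrinsics" (4x4, takes a point from world to camera coordinates); the wrist camera has in their place "hand_eye" (4x4, takes a point from camera to tool coordinates, whose origin is the TCP and whose axes are the flange's). Camera axes: x right, y down, z forward; pixel columns grow to the right and rows downward; lengths in m; the calibration is good to about 2 mm. A picture is of the moment at which its call begins: read the wrist's pose just before it. camera_model takes no time and is no camera call.
- ctrl.hand_in(): hands the job in; it is judged then, once.
The state is a dict: "time_s": time; "q": joint angles; "dq": joint speeds; "joint_efforts": joint torques, N m; "eef_pos": TCP position; "eef_rot": TCP orientation; "wrist_force": force on the tool from outside, world axes, zero at the start; "torque": the same for the moment, N m; "opening": opening from 0.0 (shut) to 1.0 (fully open); "grasp_force": force on a finger pad.
Only numpy, scipy, OpenCV 4.12 (cv2) and the standard library are available. Lean on these libraries where they do the work, as an engineer would, in place of code of your own. Each camera call takes 0.05 s, during which the arm holds its last target. There are 200 camera calls.

## Working session

There is one attempt and no reset: what is moved stays moved. The work goes in short steps, Python scripts to look and compute and a tool call to move; the robot and the scene stay as the last step left them, time stands still between calls to the robot, and variables do not carry over. Pictures are saved under pics/ and viewed, at most 14 in all, crops included, and the job is handed in when it is done.

Besides the shell and the picture viewer there is one more tool, called after ">>>" as a command line: name --argument value ..., lists and objects as JSON in quotes. carry_out: Moves the arm, as the interface text tells. Its arguments: {"type":"object","properties":{"deltas":{"type":"string"}},"required":["deltas"]}

```bash
ls; mkdir -p pics
cat > h.py <<'E'
import numpy as np, cv2
from bench import sensors, vision, ctrl
from scipy.spatial.transform import Rotation as R
def wp():
    o=sensors.get_obs(); w=np.eye(4); q=o['eef_rot']; w[:3,:3]=R.from_quat([q[1],q[2],q[3],q[0]]).as_matrix(); w[:3,3]=o['eef_pos']; return w
def shot(name,fn=None):
    T=wp(); im=vision.camera(name); m=vision.camera_model(name)
    E=np.linalg.inv(np.array(m['extrinsics'])) if name!='wrist' else T@np.array(m['hand_eye'])
    if fn: cv2.imwrite('pics/'+fn,im); np.savez('pics/'+fn+'.npz',E=E)
    return im,E,m
def ray(uv,E,m):
    K=np.array(m['K']);k=m['k1']
    p=cv2.undistortPoints(np.array([[uv]],float),K,np.array([k,0,0,0.]))[0,0]
    d=E[:3,:3]@np.array([p[0],p[1],1]); return E[:3,3],d
def onz(uv,E,m,z):
    o,d=ray(uv,E,m); return o+d*(z-o[2])/d[2]
def px(P,E,m):
    K=np.array(m['K']);c=(np.linalg.inv(E)@np.append(P,1))[:3];s=c[:2]/c[2];s=s*(1+m['k1']*(s@s));return K[:2,:2]@s+K[:2,2]
E
python3 - <<'E'
from h import *
for n in ['scene','side','wrist']:
    im,E,m=shot(n,n+'0.png'); print(n,np.round(E,3).tolist(),m['K'],m['k1'])
print(sensors.get_obs())
E
```

```text
pics
scene [[0.274, 0.798, -0.536, 1.459], [0.962, -0.231, 0.147, -0.327], [-0.007, -0.556, -0.831, 1.497], [0.0, 0.0, 0.0, 1.0]] [[538.68943331   0.         280.23649463]
 [  0.         538.68943331 211.38847914]
 [  0.           0.           1.        ]] -0.1858151072590595
side [[0.946, -0.219, 0.24, 0.13], [-0.324, -0.596, 0.735, -1.273], [-0.018, -0.773, -0.634, 1.067], [0.0, 0.0, 0.0, 1.0]] [[519.51825307   0.         282.14877149]
 [  0.         519.51825307 201.83035257]
 [  0.           0.           1.        ]] -0.03074998725389557
wrist [[1.0, 0.0, -0.002, 0.575], [-0.0, -0.959, -0.282, 0.07], [-0.002, 0.282, -0.959, 0.375], [0.0, 0.0, 0.0, 1.0]] [[325.09547861   0.         279.64176715]
 [  0.         325.09547861 212.73582815]
 [  0.           0.           1.        ]] 0.014261939901389629
{'time_s': 0.15, 'q': array([-2.06283669e-01,  1.81412697e-01,  1.60775320e+00, -2.24456447e-05,
        1.35382329e+00, -2.06304900e-01]), 'dq': array([-0.00055468, -0.00147794, -0.00273583, -0.00120382, -0.0017125 ,
       -0.00059548]), 'joint_efforts': array([ 1.94259010e-03, -4.45260644e+01, -3.51692533e+01, -1.26067753e-04,
        5.82284134e-03,  2.14055274e-05]), 'eef_pos': array([5.74577290e-01, 1.08210596e-04, 2.30579461e-01]), 'eef_rot': array([-5.78420090e-04,  7.07097389e-01,  7.07115829e-01, -3.91314921e-04]), 'wrist_force': array([-0.21192541, -0.49464788, -1.34525754]), 'torque': array([-0.02882614, -0.02043216, -0.02196781]), 'grasp_force': 0.0, 'opening': 0.9981082887897254}
```

View pics/scene0.png

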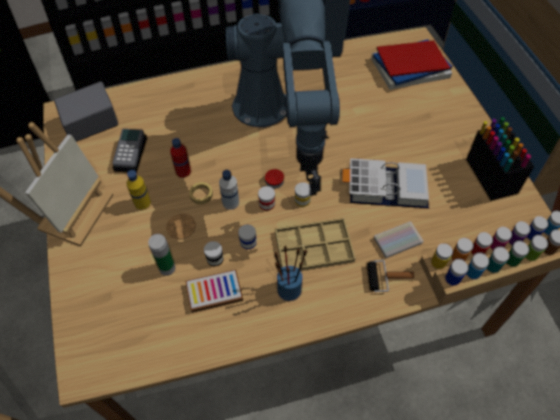

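View pics/side0.png

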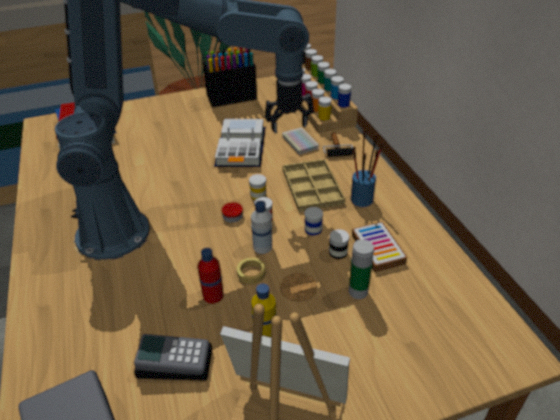

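Run:
```python
from h import *
a=cv2.imread('pics/scene0.png')[140:300,120:450]
b=cv2.imread('pics/side0.png')[110:310,190:400]
a=cv2.resize(a,None,fx=2.4,fy=2.4,interpolation=3)
cv2.imwrite('pics/c1.png',a)
cv2.imwrite('pics/c2.png',cv2.resize(b,None,fx=2.8,fy=2.8,interpolation=3))
_,_,m=shot('scene');E=np.linalg.inv(np.array(m['extrinsics']))
for n,uv,z in [('med',(229,205),0),('mat',(182,227),.004),('jr',(267,190),.068),('jy',(303,187),.068),('jb',(248,231),.068),('jk',(214,246),.068),('tray',(314,245),.02),('tab',(346,175),.045),('binder',(390,182),.05),('tin',(274,178),.029),('tape',(201,190),.02)]:
    print(n,onz(uv,E,m,z).round(3))
```

```text
med [ 0.42  -0.222  0.   ]
mat [ 0.465 -0.391  0.004]
jr [ 0.443 -0.093  0.068]
jy [0.465 0.024 0.068]
jb [ 0.579 -0.191  0.068]
jk [ 0.603 -0.305  0.068]
tray [0.659 0.002 0.02 ]
tab [0.441 0.186 0.045]
binder [0.513 0.318 0.05 ]
tin [ 0.373 -0.05   0.029]
tape [ 0.346 -0.301  0.02 ]
```

View pics/c1.png

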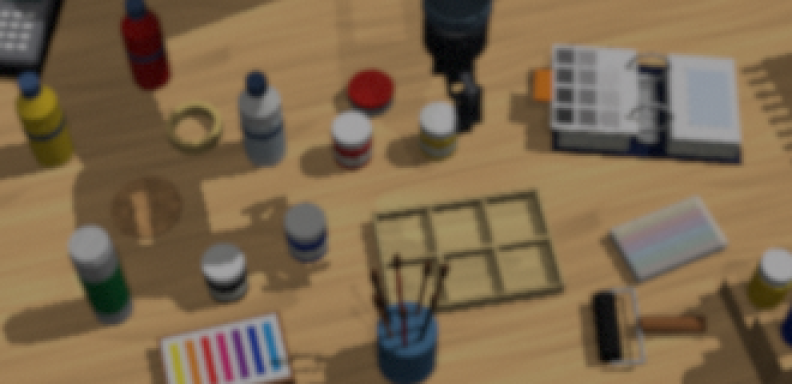

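View pics/c2.png

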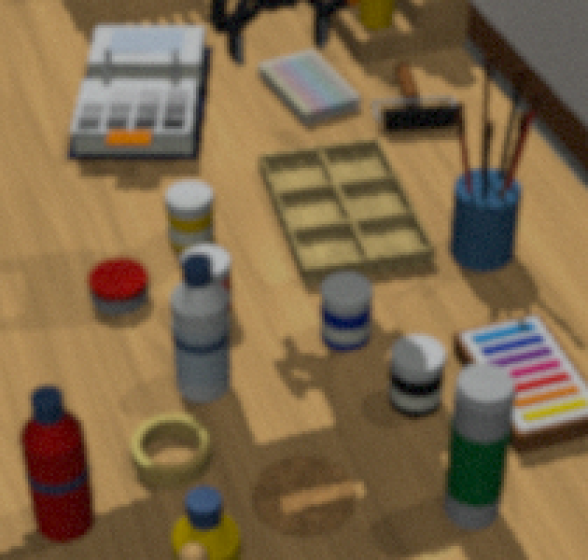

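>>> carry_out --deltas "0 -20 -60 0 0 0 0;0 -40 -120 0 0 0 0;0 -60 -180 0 0 0 0;0 -80 -230 0 0 0 0;0 -80 -230 0 0 0 0"

```text
time_s: 0.82
eef_pos: [0.4954, -0.0001, 0.467]
eef_rot: [0.004, 0.707, 0.707, 0.003]
wrist_force: [0.5, 0.4, -0.8]
opening: 0.999
grasp_force: 0.0
```

Run:
```python
from h import *
o=sensors.get_obs();print(o['q'].round(4),o['eef_pos'].round(4))
im,E,m=shot('wrist','w1.png');print(E.round(3))
```

```text
[-0.2403 -0.0968  1.4331 -0.      1.7951 -0.2403] [ 4.954e-01 -1.000e-04  4.670e-01]
[[ 1.    -0.003  0.009  0.494]
 [-0.    -0.959 -0.285  0.07 ]
 [ 0.01   0.285 -0.959  0.611]
 [ 0.     0.     0.     1.   ]]
```

View pics/w1.png

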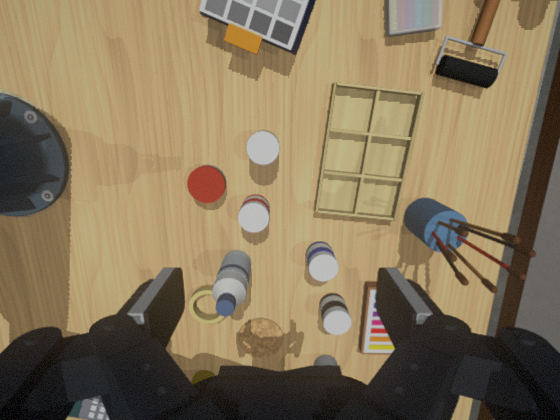

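Run:
```python
from h import *
im=cv2.imread('pics/w1.png');E=np.load('pics/w1.png.npz')['E'];m=vision.camera_model('wrist')
hsv=cv2.cvtColor(im,cv2.COLOR_BGR2HSV)
W=((hsv[...,1]<60)&(hsv[...,2]>95)).astype(np.uint8)
for n,uv in dict(jy=(263,148),jr=(254,215),jb=(322,266),jk=(336,319)).items():
    x,y=uv;mm=np.zeros_like(W);cv2.circle(mm,uv,20,1,-1);c,_=cv2.findContours(W*mm,0,2);c=max(c,key=cv2.contourArea)
    (u,v),r=cv2.minEnclosingCircle(c);p=onz((u,v),E,m,.068);q=onz((u+r,v),E,m,.068);print(n,(round(u),round(v)),p.round(3),'r',(q-p)[0].round(4))
for n,uv,z in [('cap',(226,304),.167),('mat',(263,338),.004),('tin',(207,184),.029),('tape',(208,303),.02),('pot',(428,222),.08),('can',(325,362),.17)]: print(n,onz(uv,E,m,z).round(3))
C=np.array([onz(u,E,m,.025) for u in [(334,83),(422,94),(402,220),(317,211)]]);print(C.round(3),C.mean(0).round(4),[np.linalg.norm(C[i]-C[i-1]).round(3) for i in range(4)])
d=C[0]+C[1]-C[2]-C[3];print('tray y-axis ang',np.arctan2(d[1],d[0]))
O=((hsv[...,0]>8)&(hsv[...,0]<20)&(hsv[...,1]>190)&(hsv[...,2]>140)).astype(np.uint8);O[100:]=0
c,_=cv2.findContours(O,0,2);c=max(c,key=cv2.contourArea);b=cv2.boxPoints(cv2.minAreaRect(c));print(cv2.contourArea(c));print(b.round(),[onz(p,E,m,.047)[:2].round(3).tolist() for p in b])
```

```text
jy (263, 147) [0.472 0.021 0.068] r 0.0288
jr (253, 217) [ 0.454 -0.098  0.068] r 0.028
jb (321, 264) [ 0.576 -0.189  0.068] r 0.0332
jk (336, 320) [ 0.609 -0.309  0.068] r 0.0291
cap [ 0.415 -0.209  0.167]
mat [ 0.464 -0.397  0.004]
tin [ 0.368 -0.048  0.029]
tape [ 0.352 -0.299  0.02 ]
pot [ 0.755 -0.105  0.08 ]
can [ 0.573 -0.316  0.17 ]
[[ 0.591  0.123  0.025]
 [ 0.742  0.106  0.025]
 [ 0.732 -0.119  0.025]
 [ 0.57  -0.101  0.025]] [0.6589 0.0023 0.025 ] [np.float64(0.225), np.float64(0.151), np.float64(0.225), np.float64(0.163)]
tray y-axis ang 1.502341952571084
401.0
[[222.  38.]
 [229.  23.]
 [262.  38.]
 [256.  53.]] [[0.41, 0.185], [0.422, 0.206], [0.473, 0.186], [0.462, 0.165]]
```

>>> carry_out --deltas "3 -4 60 0 0 0 0;7 -8 120 0 0 0 0;11 -12 180 0 0 0 0;15 -16 240 0 0 0 0;18 -20 300 0 0 0 0;21 -23 340 0 0 0 0;21 -23 340 0 0 0 0"

```text
time_s: 1.75
eef_pos: [0.4676, 0.022, 0.1166]
eef_rot: [-0.005, 0.707, 0.707, -0.003]
wrist_force: [0.2, 0.3, -0.0]
opening: 1.0
grasp_force: 0.0
```

Run:
```python
from h import *
m=vision.camera_model('scene');E=np.linalg.inv(np.array(m['extrinsics']));print('can',onz((166,270),E,m,0).round(3),onz((160,241),E,m,.17).round(3))
im,E,m=shot('wrist','w2.png');print(wp().round(4));hsv=cv2.cvtColor(im,cv2.COLOR_BGR2HSV)
print('jar px',px([.472,.021,.068],E,m))
W=((hsv[...,1]<60)&(hsv[...,2]>95)).astype(np.uint8)
c,_=cv2.findContours(W,0,2)
for k in c:
    if cv2.contourArea(k)>800:
        (u,v),r=cv2.minEnclosingCircle(k);print((u,v),r,onz((u,v),E,m,.068).round(4))
```

```text
can [ 0.606 -0.469  0.   ] [ 0.605 -0.455  0.17 ]
[[-1.000e-04  1.000e+00 -5.300e-03  4.701e-01]
 [ 1.000e+00  1.000e-04  1.100e-03  2.140e-02]
 [ 1.100e-03 -5.300e-03 -1.000e+00  1.194e-01]
 [ 0.000e+00  0.000e+00  0.000e+00  1.000e+00]]
jar px [287.09486962 234.67216733]
(287.1784973144531, 232.65719604492188) 44.235836029052734 [0.472  0.0223 0.068 ]
```

>>> carry_out --deltas "1 0 50 0 0 0 0;1 0 90 0 0 0 0;1 0 105 0 0 0 0;1 0 105 0 0 0 0;1 0 105 0 0 0 1;1 0 105 0 0 0 1;1 0 105 0 0 0 1;1 0 105 0 0 0 1;1 0 105 0 0 0 1;1 0 60 0 0 0 1;1 0 20 0 0 0 1"

```text
time_s: 3.18
eef_pos: [0.472, 0.022, 0.103]
eef_rot: [0.0, 0.707, 0.707, 0.0]
wrist_force: [0.9, -0.3, -0.9]
opening: 0.632
grasp_force: 64.1
```

>>> carry_out --deltas "18 50 0 0 0 0 1;37 100 0 0 0 0 1;58 156 0 0 0 0 1;58 156 0 0 0 0 1;58 156 40 0 0 0 1;58 156 60 0 0 0 1;58 156 60 0 0 0 1"

```text
time_s: 4.05
eef_pos: [0.6258, 0.0799, 0.0396]
eef_rot: [-0.002, 0.707, 0.707, -0.001]
wrist_force: [0.1, 0.2, -1.2]
opening: 0.637
grasp_force: 64.6
```

Run:
```python
from h import *
im,E,m=shot('wrist','w3.png');print(wp().round(4))
cv2.imwrite('pics/w3.png',im)
```

```text
[[ 2.000e-04  1.000e+00 -1.300e-03  6.273e-01]
 [ 1.000e+00 -2.000e-04  1.000e-04  7.990e-02]
 [ 1.000e-04 -1.300e-03 -1.000e+00  4.120e-02]
 [ 0.000e+00  0.000e+00  0.000e+00  1.000e+00]]
```

View pics/w3.png

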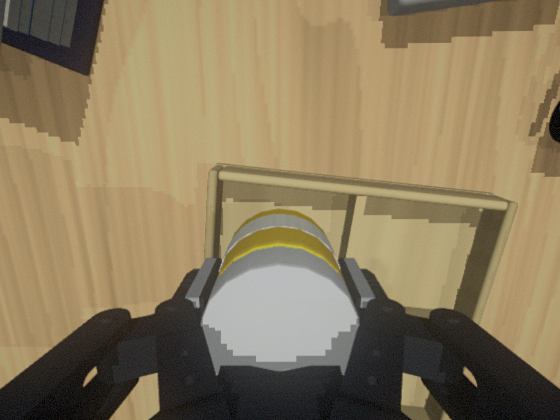

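Run:
```python
from h import *
m=vision.camera_model('wrist');E=np.load('pics/w3.png.npz')['E']
a,b=onz((214,166),E,m,.025),onz((516,203),E,m,.025);d=b-a;yaw=np.arctan2(d[1],d[0]);print(a,b,np.linalg.norm(d),yaw)
R2=np.array([[np.cos(yaw),-np.sin(yaw)],[np.sin(yaw),np.cos(yaw)]])
c=(a+b)[:2]/2-R2@[0,.115];print('centre',c)
for n,p in zip('ABCDE',[(-.0375,.075),(-.0375,0),(-.0375,-.075),(.0375,.075),(.0375,0)]):print(n,(c+R2@p).round(4))
```

```text
[0.59392444 0.12702493 0.025     ] [0.74427648 0.10834747 0.025     ] 0.15150769854661997 -0.12359170731582024
centre [0.65492357 0.00356339]
A [0.627  0.0826]
B [0.6177 0.0082]
C [ 0.6085 -0.0662]
D [0.7014 0.0734]
E [ 0.6921 -0.0011]
```

>>> carry_out --deltas "0 0 10 0 0 0 1;0 0 18 0 0 0 1;0 0 18 0 0 0 1;0 0 18 0 0 0 1;0 0 18 0 0 0 0;0 0 18 0 0 0 0;0 0 18 0 0 0 0;0 0 -30 0 0 0 0;0 0 -80 0 0 0 0;0 -30 -80 0 0 0 0;0 -60 -80 0 0 0 0"

```text
time_s: 5.48
eef_pos: [0.568, 0.0799, 0.1224]
eef_rot: [0.001, 0.707, 0.707, 0.001]
wrist_force: [-0.2, -0.7, 0.0]
opening: 1.004
grasp_force: 0.0
```

```bash
cat > look.py <<'E'
from h import *
import sys
im,E,m=shot('wrist',sys.argv[1]);T=wp();print('tcp',T[:3,3].round(4),'zax',T[:3,2].round(3));hsv=cv2.cvtColor(im,cv2.COLOR_BGR2HSV)
W=((hsv[...,1]<60)&(hsv[...,2]>85)).astype(np.uint8)
c,_=cv2.findContours(W,0,2)
for k in c:
    if cv2.contourArea(k)>500:
        (u,v),r=cv2.minEnclosingCircle(k);p=onz((u,v),E,m,.068);print((round(u),round(v)),p.round(4),'r',(onz((u+r,v),E,m,.068)-p)[0].round(4))
E
python3 look.py w4.png
```

```text
tcp [0.5636 0.0806 0.1209] zax [-0.004  0.    -1.   ]
(62, 320) [0.4162 0.0135 0.068 ] r 0.0208
(153, 294) [0.4816 0.0339 0.068 ] r 0.0226
(386, 258) [0.6387 0.0598 0.068 ] r 0.0486
(496, 20) [0.6851 0.1995 0.068 ] r 0.0348
(112, 10) [0.4786 0.2045 0.068 ] r 0.0597
```

>>> carry_out --deltas "-50 -32 0 0 0 0 0;-100 -64 0 0 0 0 0;-150 -96 0 0 0 0 0;-178 -114 0 0 0 0 0;-178 -114 0 0 0 0 0;-178 -114 0 0 0 0 0"

```text
time_s: 6.28
eef_pos: [0.4545, -0.0978, 0.1215]
eef_rot: [0.0, 0.707, 0.707, 0.0]
wrist_force: [0.3, 0.1, 0.6]
opening: 0.999
grasp_force: 0.0
```

```bash
python3 look.py w5.png
```

```text
tcp [ 0.4546 -0.0974  0.1214] zax [ 0.001  0.    -1.   ]
(233, 332) [ 0.4216 -0.1745  0.068 ] r 0.0241
(405, 294) [ 0.5406 -0.1442  0.068 ] r 0.0226
(154, 294) [ 0.3688 -0.144   0.068 ] r 0.0226
(278, 230) [ 0.4535 -0.0976  0.068 ] r 0.0276
```

>>> carry_out --deltas "0 0 50 0 0 0 0;0 0 90 0 0 0 0;0 0 105 0 0 0 0;0 0 105 0 0 0 0;0 0 105 0 0 0 1;0 0 105 0 0 0 1;0 0 105 0 0 0 1;0 0 105 0 0 0 1;0 0 60 0 0 0 1;0 0 10 0 0 0 1;30 45 10 0 0 0 1;60 90 10 0 0 0 1"

```text
time_s: 7.82
eef_pos: [0.5464, -0.0381, 0.1143]
eef_rot: [0.002, 0.708, 0.706, 0.001]
wrist_force: [-1.0, -0.9, -1.3]
opening: 0.632
grasp_force: 63.7
```

>>> carry_out --deltas "22 40 0 0 0 0 1;44 75 0 0 0 0 1;44 75 0 0 0 0 1;44 75 30 0 0 0 1;44 75 65 0 0 0 1;44 75 88 0 0 0 1;44 75 88 0 0 0 1;44 75 88 0 0 0 1;44 75 88 0 0 0 0;44 75 88 0 0 0 0;44 75 88 0 0 0 0;44 75 40 0 0 0 0"

```text
time_s: 9.32
eef_pos: [0.6153, 0.0066, 0.0676]
eef_rot: [-0.004, 0.707, 0.707, -0.003]
wrist_force: [0.3, -0.1, 0.6]
opening: 1.0
grasp_force: 0.0
```

>>> carry_out --deltas "0 0 -30 0 0 0 0;0 0 -58 0 0 0 0;-50 -13 -58 0 0 0 0;-100 -26 -58 0 0 0 0;-150 -38 -58 0 0 0 0;-195 -44 -58 0 0 0 0;-195 -44 -58 0 0 0 0;-195 -44 -58 0 0 0 0"

```text
time_s: 10.32
eef_pos: [0.5749, -0.1886, 0.1292]
eef_rot: [-0.0, 0.707, 0.707, 0.0]
wrist_force: [0.1, -0.7, 0.2]
opening: 1.0
grasp_force: 0.0
```

```bash
python3 look.py w6.png
```

```text
tcp [ 0.575  -0.1879  0.1291] zax [-0.     0.001 -1.   ]
(327, 373) [ 0.6114 -0.3072  0.068 ] r 0.0266
(319, 336) [ 0.6039 -0.2745  0.068 ] r 0.0225
(471, 303) [ 0.7118 -0.246   0.068 ] r 0.0301
(405, 294) [ 0.6639 -0.2393  0.068 ] r 0.0232
(155, 295) [ 0.4863 -0.2394  0.068 ] r 0.0233
(14, 291) [ 0.3884 -0.2362  0.068 ] r 0.0425
(72, 230) [ 0.4369 -0.1905  0.068 ] r 0.0357
(286, 227) [ 0.5794 -0.189   0.068 ] r 0.0317
```

View pics/w6.png

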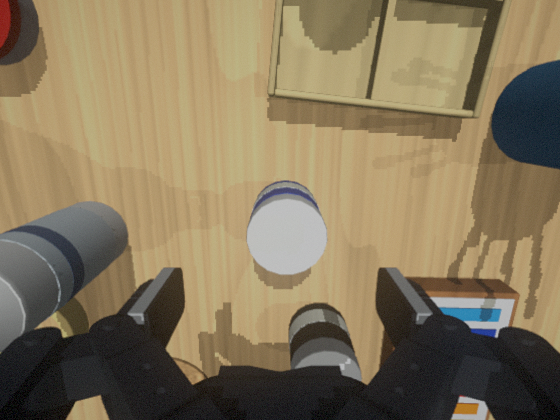

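>>> carry_out --deltas "-5 5 50 0 0 0 0;-5 5 95 0 0 0 0;-5 5 112 0 0 0 0;-5 5 112 0 0 0 0;-5 5 112 0 0 0 1;-5 5 112 0 0 0 1;-5 5 112 0 0 0 1;-5 5 112 0 0 0 1;-5 5 70 0 0 0 1;-5 5 20 0 0 0 1;35 15 20 0 0 0 1;75 25 20 0 0 0 1"

```text
time_s: 11.88
eef_pos: [0.6009, -0.1139, 0.1113]
eef_rot: [0.001, 0.708, 0.707, 0.001]
wrist_force: [-0.0, 0.0, -2.3]
opening: 0.63
grasp_force: 63.7
```

Run:
```python
from h import *
m=vision.camera_model('wrist');E=np.load('pics/w6.png.npz')['E']
a,b=onz((270,94),E,m,.025),onz((474,117),E,m,.025);d=b-a;yaw=np.arctan2(d[1],d[0]);print(a,b,np.linalg.norm(d),yaw)
yaw=-.11
R2=np.array([[np.cos(yaw),-np.sin(yaw)],[np.sin(yaw),np.cos(yaw)]])
c=(a+b)[:2]/2+R2@[0,.115];print('centre',c)
for n,p in zip('ABCDE',[(-.0375,.075),(-.0375,0),(-.0375,-.075),(.0375,.075),(.0375,0)]):print(n,(c+R2@p).round(4))
```

```text
[ 0.56827995 -0.10262295  0.025     ] [ 0.71695827 -0.11891677  0.025     ] 0.1495684867583118 -0.10915545275546348
centre [0.65524361 0.00353509]
A [0.6262 0.0822]
B [0.618  0.0077]
C [ 0.6097 -0.0669]
D [0.7008 0.074 ]
E [ 6.925e-01 -6.000e-04]
```

>>> carry_out --deltas "46 10 0 0 0 0 1;46 10 0 0 0 0 1;46 10 40 0 0 0 1;46 10 75 0 0 0 1;46 10 85 0 0 0 1;46 10 85 0 0 0 1;46 10 85 0 0 0 0;46 10 85 0 0 0 0;46 10 85 0 0 0 0;46 10 40 0 0 0 0;46 10 -10 0 0 0 0;46 10 -20 0 0 0 0"

```text
time_s: 13.38
eef_pos: [0.6127, -0.0688, 0.1338]
eef_rot: [0.003, 0.707, 0.707, 0.002]
wrist_force: [-0.0, 0.9, 0.3]
opening: 0.999
grasp_force: 0.0
```

>>> carry_out --deltas "-60 0 0 0 0 0 0;-120 0 0 0 0 0 0;-180 0 0 0 0 0 0;-240 0 0 0 0 0 0;-240 0 0 0 0 0 0;-240 0 0 0 0 0 0"

```text
time_s: 14.12
eef_pos: [0.6093, -0.3075, 0.1281]
eef_rot: [-0.001, 0.707, 0.707, 0.0]
wrist_force: [-0.4, 0.2, -0.1]
opening: 1.002
grasp_force: 0.0
```

```bash
python3 look.py w7.png
```

```text
tcp [ 0.6096 -0.3066  0.1283] zax [-0.001  0.002 -1.   ]
(405, 294) [ 0.698  -0.3575  0.068 ] r 0.0232
(154, 294) [ 0.5205 -0.3574  0.068 ] r 0.0234
(281, 226) [ 0.6105 -0.3064  0.068 ] r 0.031
(430, 243) [ 0.7107 -0.3187  0.068 ] r 0.0735
(30, 66) [ 0.4666 -0.2093  0.068 ] r 0.0226
```

View pics/w7.png

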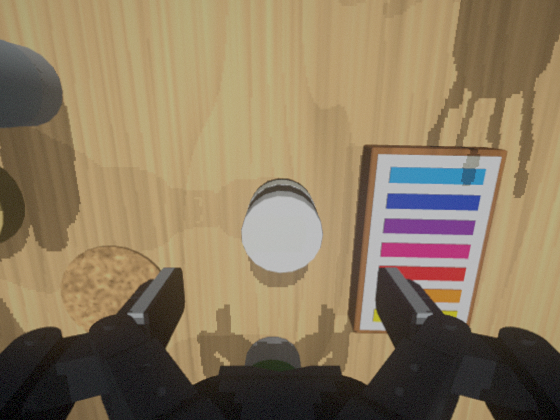

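>>> carry_out --deltas "-4 1 0 0 0 -0.18 0;-4 1 0 0 0 -0.36 0;-4 1 0 0 0 -0.54 0;-4 1 0 0 0 -0.72 0;-4 1 0 0 0 -0.9 0;-4 1 0 0 0 -1.08 0;-4 1 0 0 0 -1.26 0;-4 1 0 0 0 -1.44 0;-4 1 50 0 0 -1.6 0;-4 1 90 0 0 -1.68 0;-4 1 111 0 0 -1.68 0;-4 1 111 0 0 -1.68 0"

```text
time_s: 15.68
eef_pos: [0.6103, -0.3101, 0.0166]
eef_rot: [-0.001, -0.054, 0.999, 0.001]
wrist_force: [-0.3, 0.3, 1.3]
opening: 1.004
grasp_force: 0.0
```

>>> carry_out --deltas "0 0 0 0 0 0 1;0 0 0 0 0 0 1;0 0 0 0 0 0 1;0 0 0 0 0 0 1;0 0 -50 0 0 0 1;0 0 -100 0 0 0 1;-5 50 -114 0 0 0 1;-11 105 -114 0 0 0 1;-17 160 -114 0 0 0 1;-23 215 -114 0 0 0.05 1;-29 270 -114 0 0 0.11 1;-34 308 -114 0 0 0.11 1"

```text
time_s: 17.18
eef_pos: [0.6109, 0.0003, 0.1329]
eef_rot: [0.0, 0.0, 1.0, 0.0]
wrist_force: [-0.2, 0.3, -1.0]
opening: 0.633
grasp_force: 63.7
```

>>> carry_out --deltas "-45 37 0 0 0 0 1;-91 74 0 0 0 0 1;-91 74 0 0 0 0 1;-91 74 50 0 0 0 1;-91 74 75 0 0 0 1;-91 74 75 0 0 0 1;-91 74 75 0 0 0 1"

```text
time_s: 18.05
eef_pos: [0.7032, 0.0713, 0.0591]
eef_rot: [0.001, 0.001, 1.0, -0.0]
wrist_force: [0.8, -0.5, -0.6]
opening: 0.632
grasp_force: 63.8
```

Run:
```python
from h import *
im,E,m=shot('wrist','w8.png');print(wp().round(4))
```

```text
[[-1.000e+00  1.200e-03  3.500e-03  7.037e-01]
 [ 1.200e-03  1.000e+00 -3.000e-04  7.140e-02]
 [-3.500e-03 -3.000e-04 -1.000e+00  5.970e-02]
 [ 0.000e+00  0.000e+00  0.000e+00  1.000e+00]]
```

View pics/w8.png

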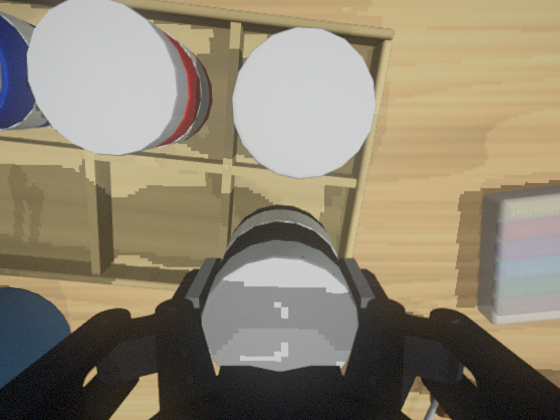

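>>> carry_out --deltas "0 0 20 0 0 0 1;0 0 32 0 0 0 1;0 0 33 0 0 0 1;0 0 33 0 0 0 1;0 0 33 0 0 0 0;0 0 33 0 0 0 0;0 0 33 0 0 0 0;0 0 0 0 0 0 0;0 0 -50 0 0 0 0;0 0 -100 0 0 0 0;20 0 -160 0 0 0 0;50 0 -220 0 0 0 0"

```text
time_s: 19.6
eef_pos: [0.6543, 0.0717, 0.2742]
eef_rot: [0.0, 0.0, 1.0, -0.0]
wrist_force: [-0.1, -0.3, -0.2]
opening: 1.006
grasp_force: 0.0
```

Run:
```python
from h import *
o=sensors.get_obs();print(o['q'].round(3),o['eef_pos'].round(3),o['wrist_force'])
im,E,m=shot('scene','s2.png')
im,E,m=shot('wrist','w9.png')
```

```text
[-0.071  0.334  1.333 -0.     1.474 -1.641] [0.654 0.072 0.274] [-0.08800796 -0.26973706 -0.24407103]
```

View pics/w9.png

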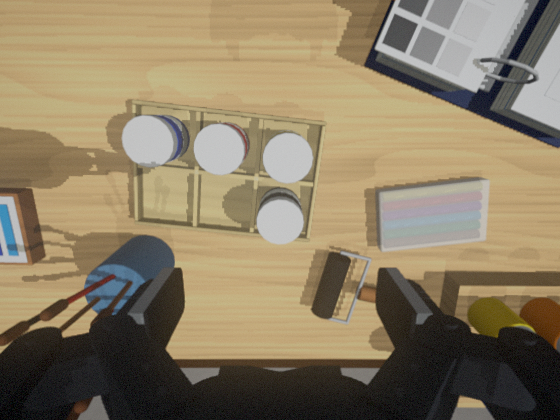

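```bash
cat > pl.py <<'E'
from h import *
U=np.array([.357,.934,0]);U/=np.linalg.norm(U);Z=np.array([0,0,1.])
def hook(phi,x_up=True):
    t=np.sin(phi)*U-np.cos(phi)*Z; n=np.cos(phi)*U+np.sin(phi)*Z
    if not x_up:n=-n
    return np.c_[n,np.cross(t,n),t]
def delta(pos,Rt,T=None):
    T=wp() if T is None else T
    return (T[:3,:3].T@(np.array(pos)-T[:3,3])*1000).round(1), R.from_matrix(T[:3,:3].T@Rt).as_rotvec().round(3)
E
python3 - <<'E'
from pl import *
O=np.array([.495,.329,0])
for f in (True,False): print(delta(O-.23*U+[0,0,.14],hook(.96,f)))
im=cv2.imread('pics/s2.png');m=vision.camera_model('scene');E=np.linalg.inv(np.array(m['extrinsics']))
h=cv2.cvtColor(im,cv2.COLOR_BGR2HSV);M=((h[...,0]>5)&(h[...,0]<18)&(h[...,1]>200)&(h[...,2]>130)).astype(np.uint8)
M[:,:320]=0;M[:,380:]=0;M[:150]=0;M[210:]=0
c,_=cv2.findContours(M,0,2);c=max(c,key=cv2.contourArea);b=cv2.boxPoints(cv2.minAreaRect(c));print(b.round(),[onz(p,E,m,.047)[:2].round(3).tolist() for p in b],cv2.contourArea(c))
E
```

```text
(array([245.4,  42.1, 138.6]), array([-0.908,  0.642,  1.772]))
(array([245.4,  42.1, 138.6]), array([-0.584, -0.827, -1.102]))
[[347. 180.]
 [347. 180.]
 [345. 180.]
 [345. 180.]] [[0.463, 0.181], [0.463, 0.181], [0.461, 0.175], [0.461, 0.175]] 0.0
```

>>> carry_out --deltas "20 0 0 -0.076 0.054 0.148 1;40 0 0 -0.15 0.107 0.295 1;60 0 0 -0.227 0.16 0.443 1;80 0 0 -0.3 0.214 0.59 1;100 0 0 -0.378 0.267 0.738 1;120 0 0 -0.454 0.32 0.886 1;140 0 0 -0.53 0.374 1.034 1;160 10 0 -0.605 0.428 1.181 1;180 20 0 -0.681 0.48 1.329 1;200 30 0 -0.757 0.535 1.477 1;220 40 0 -0.83 0.59 1.62 1;245 42 0 -0.908 0.642 1.772 1"

```text
time_s: 21.2
eef_pos: [0.4092, 0.1144, 0.2723]
eef_rot: [-0.266, 0.734, 0.498, 0.376]
wrist_force: [-0.3, -0.9, -0.3]
opening: 0.002
grasp_force: 0.0
```

Run:
```python
from pl import *
O=np.array([.495,.329,0]);o=sensors.get_obs();print(o['q'].round(3))
print(delta(O-.23*U+[0,0,.14],hook(.96,True)))
```

```text
[-0.738 -0.273  2.245  0.864  1.625 -0.523]
(array([-107.5,    5.6,   77. ]), array([-0.005,  0.002, -0.016]))
```

Run:
```python
from pl import *
im,E,m=shot('wrist','w10.png')
h=cv2.cvtColor(im,cv2.COLOR_BGR2HSV);M=((h[...,0]>5)&(h[...,0]<20)&(h[...,1]>190)&(h[...,2]>120)).astype(np.uint8)
c,_=cv2.findContours(M,0,2);c=max(c,key=cv2.contourArea);b=cv2.boxPoints(cv2.minAreaRect(c));a=cv2.approxPolyDP(c,4,True)[:,0].astype(float)
print(cv2.contourArea(c),a.tolist(),[onz(p,E,m,.047)[:2].round(3).tolist() for p in a])
```

```text
469.5 [[436.0, 90.0], [445.0, 99.0], [431.0, 122.0], [444.0, 126.0], [463.0, 97.0], [444.0, 97.0]] [[0.893, 0.494], [0.888, 0.461], [0.818, 0.41], [0.831, 0.392], [0.925, 0.453], [0.891, 0.467]]
```

View pics/w10.png

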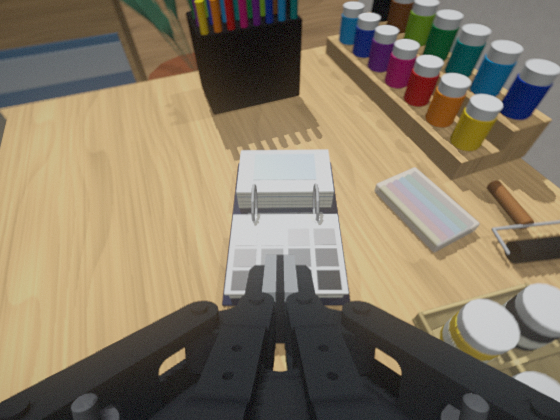

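Run:
```python
from pl import *
m=vision.camera_model('wrist');E=np.load('pics/w10.png.npz')['E']
a,b=[onz(p,E,m,.047)[:2] for p in [(230,292),(344,290)]];d=b-a
print(a,b,np.linalg.norm(d),'normal ang',np.arctan2(d[1],d[0])+np.pi/2,'U ang',np.arctan2(.934,.357))
n=np.array([-d[1],d[0]])/np.linalg.norm(d);print('axis mid',(a+b)/2+.14*n,'tab mid',(a+b)/2-.025*n)
for s in [(256,205),(320,205)]: print(onz(s,E,m,.047))
```

```text
[0.38441446 0.22435579] [0.51375402 0.17584889] 0.13813631015753772 normal ang 1.2119947106621947 U ang 1.205704776173795
axis mid [0.49824558 0.3311869 ] tab mid [0.44030543 0.17669438]
[0.45763573 0.34294693 0.047     ]
[0.54499004 0.30769051 0.047     ]
```

Run:
```python
from pl import *
O=np.array([.497,.330,0]);T=wp();H=hook(.96)
print(sensors.get_obs()['q'].round(3),delta(T[:3,3],H,T)[1])
f=lambda u,z:print((u,z),delta(O+u/1000*U+[0,0,z/1000],H,T)[0])
f(-215,75);f(-206,54);f(-157,19)
t=np.array([np.sin(.96),-np.cos(.96)]);n=np.array([np.cos(.96),np.sin(.96)])
for th in np.deg2rad([0,15,35,50,65,80,95,105,115,120]):
    c=np.array([-np.cos(th),np.sin(th)]);mm=np.array([-np.sin(th),-np.cos(th)]);A=np.array([0,45])
    P=A+165*c+2*mm+17*t-11*n if th<.61 else A+148*c+2*mm-11*n
    P=P; print(np.rad2deg(th).round(),end=' ');f(*P.round(0))
```

```text
[-0.743 -0.279  2.257  0.864  1.628 -0.52 ] [-0.008 -0.001 -0.026]
(-215, 75) [-149.6   14.9  125.3]
(-206, 54) [-161.7   15.3  144.7]
(-157, 19) [-162.3   15.8  204.9]
0.0 (np.float64(-157.0), np.float64(24.0)) [-158.2   15.7  202.1]
15.0 (np.float64(-152.0), np.float64(67.0)) [-120.1   14.5  181.5]
35.0 (np.float64(-129.0), np.float64(119.0)) [-64.3  13.  170.6]
50.0 (np.float64(-103.0), np.float64(148.0)) [-25.7  12.  175.3]
65.0 (np.float64(-71.0), np.float64(169.0)) [  9.9  11.2 189.5]
80.0 (np.float64(-34.0), np.float64(181.0)) [ 40.9  10.5 213. ]
95.0 (np.float64(5.0), np.float64(184.0)) [ 65.7  10.1 243.2]
105.0 (np.float64(30.0), np.float64(179.0)) [ 75.9  10.  266.6]
115.0 (np.float64(54.0), np.float64(171.0)) [ 83.1  10.  290.9]
120.0 (np.float64(66.0), np.float64(165.0)) [ 85.   10.1 304.1]
```

>>> carry_out --deltas "-37 4 31 0 0 0 1;-75 8 62 0 0 0 1;-112 12 94 0 0 0 1;-145 15 122 0 0 -0.02 1;-160 15 143 0 0 -0.02 1;-161 15 165 0 0 -0.02 1;-162 16 185 0 0 -0.02 1;-162 16 203 0 0 -0.02 1;-162 16 203 0 0 -0.02 1;-162 16 203 0 0 -0.02 1"

```text
time_s: 22.5
eef_pos: [0.4476, 0.1768, 0.023]
eef_rot: [-0.262, 0.728, 0.508, 0.378]
wrist_force: [-0.5, -0.1, 0.5]
opening: 0.0
grasp_force: 0.0
```

Run:
```python
from pl import *
O=np.array([.497,.330,0]);T=wp();d=T[:3,3]-O
print(sensors.get_obs()['q'].round(3),'u',d@U,'z',d[2],'lat',np.cross(U,d)[2],delta(T[:3,3],hook(.96),T)[1],sensors.get_obs()['wrist_force'])
im,E,m=shot('side','d1.png')
cv2.imwrite('pics/d1c.png',cv2.resize(im[80:230,150:350],None,fx=4,fy=4,interpolation=3))
```

```text
[-0.517  0.457  2.228  1.139  1.092 -1.063] u -0.1607663240609608 z 0.02302846246384207 lat -0.008519521363446164 [-0.007  0.004  0.009] [-0.47105117 -0.09489284  0.52307297]
```

View pics/d1c.png

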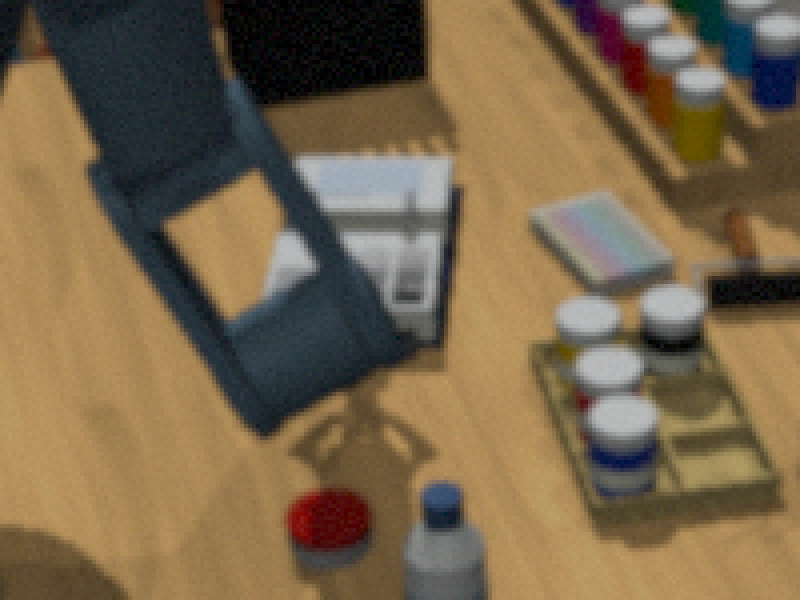

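Run:
```python
from pl import *
O=np.array([.497,.330,0]);T=wp();H=hook(.96)
L=np.cross(Z,U)*(-.0085)
f=lambda u,z:print((u,z),delta(O+L+u/1000*U+[0,0,z/1000],H,T)[0])
f(-156,22)
t=np.array([np.sin(.96),-np.cos(.96)]);n=np.array([np.cos(.96),np.sin(.96)])
for th in np.deg2rad([0,10,20,30,40,50,60,70,80,90,100,110,120]):
    c=np.array([-np.cos(th),np.sin(th)]);mm=np.array([-np.sin(th),-np.cos(th)]);A=np.array([0,45])
    P=A+165*c+2*mm+17*t-11*n if th<.61 else A+148*c+2*mm-11*n
    print(np.rad2deg(th).round(),end=' ');f(*P.round(0))
```

```text
(-156, 22) [ 1.9 -0.3  4.7]
0.0 (np.float64(-157.0), np.float64(24.0)) [ 3.  -0.3  2.7]
10.0 (np.float64(-155.0), np.float64(53.0)) [ 27.8  -0.1 -12.4]
20.0 (np.float64(-148.0), np.float64(81.0)) [ 54.7   0.1 -22.8]
30.0 (np.float64(-136.0), np.float64(107.0)) [ 82.9   0.3 -28. ]
40.0 (np.float64(-121.0), np.float64(130.0)) [110.3   0.5 -29. ]
50.0 (np.float64(-103.0), np.float64(148.0)) [135.4   0.8 -24.7]
60.0 (np.float64(-82.0), np.float64(163.0)) [159.8   1.1 -16.2]
70.0 (np.float64(-59.0), np.float64(174.0)) [182.    1.4  -3.8]
80.0 (np.float64(-34.0), np.float64(181.0)) [202.1   1.7  12.6]
90.0 (np.float64(-8.0), np.float64(184.0)) [219.6   2.   32.1]
100.0 (np.float64(17.0), np.float64(182.0)) [232.4   2.2  53.7]
110.0 (np.float64(42.0), np.float64(176.0)) [241.9   2.5  77.5]
120.0 (np.float64(66.0), np.float64(165.0)) [246.8   2.7 103.5]
```

>>> carry_out --deltas "2 0 5 0 0 0 1;2 0 5 0 0 0 1;15 0 -4 0 0 0 1;28 0 -12 0 0 0 1;41 0 -18 0 0 0 1;55 0 -23 0 0 0 1;69 0 -26 0 0 0 1;83 0 -28 0 0 0 1;97 0 -29 0 0 0 1;110 0 -29 0 0 0 1;110 0 -29 0 0 0 1"

```text
time_s: 23.92
eef_pos: [0.4612, 0.2147, 0.1301]
eef_rot: [-0.261, 0.728, 0.509, 0.379]
wrist_force: [-0.6, -0.1, -0.7]
opening: 0.001
grasp_force: 0.1
```

Run:
```python
from pl import *
O=np.array([.497,.330,0]);T=wp();d=T[:3,3]-O
print(sensors.get_obs()['q'].round(3),'u',d@U,'z',d[2],'lat',np.cross(U,d)[2],delta(T[:3,3],hook(.96),T)[1],sensors.get_obs()['wrist_force'])
im,E,m=shot('wrist','w11.png')
```

```text
[-0.402  0.141  2.245  1.093  1.165 -0.736] u -0.12045731963432856 z 0.13013117656387285 lat -0.007738054720726313 [-0.007  0.004  0.011] [-0.60820864 -0.14606866 -0.67674744]
```

View pics/w11.png

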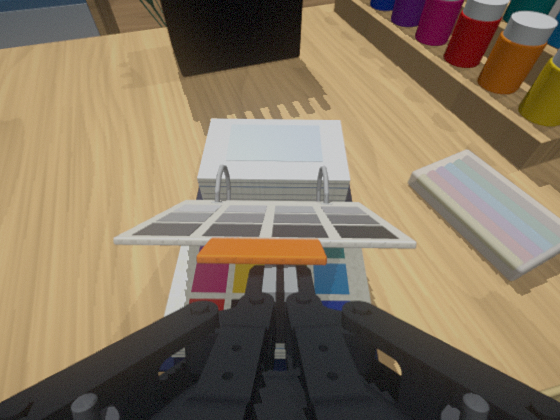

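>>> carry_out --deltas "13 0 2 0 0 0 1;25 0 4 0 0 0 1;50 1 13 0 0 0 1;72 1 25 0 0 0 1;92 1 42 0 0 0 1;110 1 61 0 0 0 1;122 2 83 0 0 0 1;132 2 106 0 0 0 1;137 2 132 0 0 0 1;137 2 132 0 0 0 1;137 2 132 0 0 0 1;150 2 100 0 0 0 1"

```text
time_s: 25.48
eef_pos: [0.5194, 0.3714, 0.1929]
eef_rot: [-0.263, 0.729, 0.508, 0.377]
wrist_force: [-0.6, -1.1, 0.7]
opening: -0.004
grasp_force: 0.0
```

>>> carry_out --deltas "20 0 -50 0 0 0 1;40 0 -100 0 0 0 1;40 0 -160 0 0 0 0.6;40 0 -200 0 0 0 0;40 0 -200 0 0 0 0;40 0 -200 0 0 0 0;40 0 -200 0 0 0 0;40 0 -200 0 0 0 0"

```text
time_s: 26.48
eef_pos: [0.4714, 0.241, 0.3416]
eef_rot: [-0.263, 0.728, 0.508, 0.378]
wrist_force: [-0.6, 0.2, -0.9]
opening: 0.999
grasp_force: 0.0
```

Run:
```python
from pl import *
o=sensors.get_obs();print(o['q'].round(3),wp().round(3))
im,E,m=shot('wrist','w12.png');print(E.round(3))
im2,_,_=shot('side','d2.png');im3,_,_=shot('scene','s3.png')
v=np.hstack([cv2.resize(im,(420,315)),cv2.resize(im2[60:240,150:350],(350,315))])
w=np.hstack([cv2.resize(im3[130:290,120:450],(500,242),interpolation=3),np.zeros((242,270,3),np.uint8)])
cv2.imwrite('pics/mix.png',np.vstack([v,w]))
# colour saturation on +x stack vs -x stack in scene
h=cv2.cvtColor(im3,cv2.COLOR_BGR2HSV);m=vision.camera_model('scene');E=np.linalg.inv(np.array(m['extrinsics']))
O=np.array([.497,.330,.047])
for u in (-.08,.08):
    s=[h[tuple(px(O+a*U+b*np.cross(Z,U),E,m).round().astype(int)[::-1])][1] for a in np.linspace(u-.03,u+.03,6) for b in np.linspace(-.05,.05,6)];print(u,np.mean(s),np.max(s))
```

```text
[-0.323 -0.265  2.087  0.976  1.402 -0.192] [[ 0.198  0.938  0.283  0.471]
 [ 0.542 -0.346  0.766  0.241]
 [ 0.817  0.001 -0.577  0.342]
 [ 0.     0.     0.     1.   ]]
[[ 0.938 -0.27   0.216  0.446]
 [-0.346 -0.736  0.582  0.169]
 [ 0.001 -0.621 -0.784  0.484]
 [ 0.     0.     0.     1.   ]]
-0.08 103.75 218
0.08 104.47222222222223 211
```

Run:
```python
from pl import *
im=cv2.imread('pics/w12.png');E=np.load('pics/w12.png.npz')['E'];m=vision.camera_model('wrist');h=cv2.cvtColor(im,cv2.COLOR_BGR2HSV)
O=np.array([.497,.330,.047])
for u in (-.08,.08):
    s=[]
    for a in np.linspace(u-.03,u+.03,6):
        for b in np.linspace(-.05,.05,6):
            p=px(O+a*U+b*np.cross(Z,U),E,m).round().astype(int)
            if 0<=p[0]<560 and 0<=p[1]<420:s.append(int(h[p[1],p[0],1]))
    print(u,len(s),s)
M=((h[...,0]>5)&(h[...,0]<18)&(h[...,1]>200)&(h[...,2]>130)).astype(np.uint8);c,_=cv2.findContours(M,0,2)
for k in c:
    if cv2.contourArea(k)>150: (a,_,_)=cv2.minAreaRect(k);d=onz(a,E,m,.047)-O;print(a,cv2.contourArea(k),'u',d@U,'lat',np.cross(U,d)[2])
```

```text
-0.08 36 [0, 21, 8, 4, 11, 16, 15, 4, 4, 11, 14, 11, 11, 4, 4, 14, 7, 20, 10, 14, 17, 10, 17, 27, 26, 2, 75, 88, 2, 32, 137, 44, 128, 176, 1, 130]
0.08 36 [99, 130, 126, 105, 66, 23, 103, 130, 129, 108, 94, 26, 19, 10, 10, 10, 11, 4, 108, 131, 128, 134, 124, 109, 109, 124, 123, 135, 98, 112, 162, 161, 157, 149, 68, 136]
```

```bash
python3 - <<'E'
from pl import *
m=vision.camera_model('wrist');O=np.array([.497,.330,.047])
im,E,m=shot('wrist','w13.png');h=cv2.cvtColor(im,cv2.COLOR_BGR2HSV)
p=px(O+.1525*U,E,m);print(p,h[int(p[1])-3:int(p[1])+4:3,int(p[0])-6:int(p[0])+7:6].tolist())
M=((h[...,0]>5)&(h[...,0]<16)&(h[...,1]>170)&(h[...,2]>80)).astype(np.uint8);M[:,400:]=0;c,_=cv2.findContours(M,0,2)
for k in c:
    if cv2.contourArea(k)>80: (a,_,_)=cv2.minAreaRect(k);d=onz(a,E,m,.047)-O;print(np.round(a),cv2.contourArea(k),'u',d@U,'lat',np.cross(U,d)[2])
E
cp pics/w13.png pics/z.png
```

```text
[275.50802028 224.46193636] [[[19, 161, 230], [18, 158, 231], [18, 165, 229]], [[18, 160, 228], [18, 160, 229], [18, 160, 231]], [[18, 160, 229], [18, 157, 230], [18, 161, 229]]]
[206.  97.] 186.0 u 0.5256728515560124 lat 0.1716653888403947
```

View pics/mix.png

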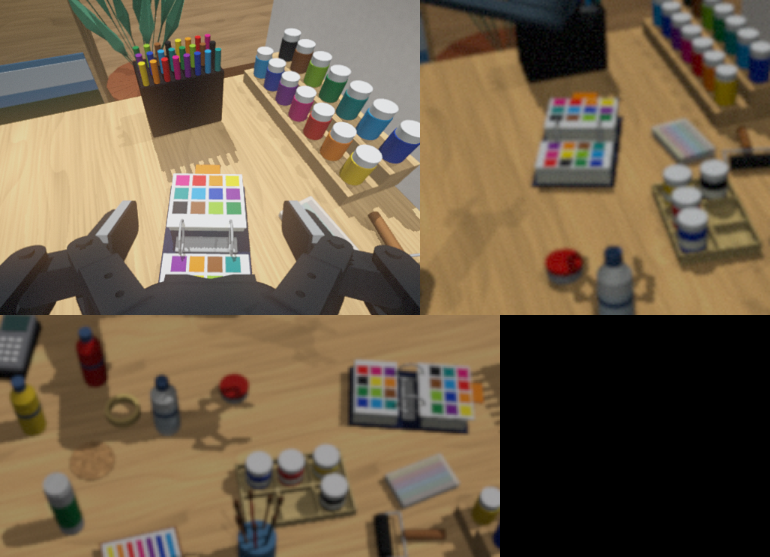

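```bash
cat > kin.py <<'E'
from pl import *
from scipy.optimize import least_squares
D=[([-.2063,.1814,1.6078,0,1.3538,-.2063],[.5746,.0001,.2306]),([-.071,.334,1.333,0,1.474,-1.641],[.654,.072,.274]),
([-.2403,-.0968,1.4331,0,1.7951,-.2403],[.4954,-.0001,.467]),([-.517,.457,2.228,1.139,1.092,-1.063],[.4476,.1768,.0230]),
([-.402,.141,2.245,1.093,1.165,-.736],[.4612,.2147,.1301]),([-.323,-.265,2.087,.976,1.402,-.192],[.4714,.241,.3416])]
lo=np.array([-2.99,-.89,.3,-1.14,0,-3.12]);hi=np.array([2.99,2.07,2.58,4.28,2.63,3.12])
def fk(q,p,s4,s6,full=False):
    r0,dy,h,L2,e,L3,L5,c6=p;Y=lambda a:R.from_euler('y',a);Zr=lambda a:R.from_euler('z',a)
    A=Zr(q[0]);P=A.apply([r0,dy,h]);A=A*Y(q[1]);P=P+A.apply([0,0,L2]);el=P;A=A*Y(q[2]);P=P+A.apply([e,0,L3]);w=P
    A=A*Zr(s4*q[3])*Y(q[4]);P=P+A.apply([0,0,L5])
    A=A*Zr(c6+s6*q[5]);return (P,A.as_matrix(),el,w) if full else (P,A.as_matrix())
def fit():
    best=None
    Rl=wp()[:3,:3]
    for s4 in(1,-1):
        for s6 in(1,-1):
            def f(p):
                r=np.concatenate([fk(q,p,s4,s6)[0]-x for q,x in D])
                return np.append(r,.1*(fk(D[-1][0],p,s4,s6)[1]-Rl).ravel())
            for c in (0,1.57,3.14,-1.57):
                s=least_squares(f,[0,.1,.3,.35,0,.3,.25,c])
                if best is None or s.cost<best[0]:best=(s.cost,s.x,s4,s6,np.abs(s.fun[:18]).max())
    return best
def ik(pos,Rt,K,q0):
    best=None
    for k in range(8):
        rng=np.random.default_rng(k);g=np.array(q0) if k==0 else np.clip(q0+rng.normal(0,.7,6),lo+.05,hi-.05)
        def f(q):
            P,A=fk(q,*K);return np.r_[(P-pos)*5,(A-Rt).ravel()]
        s=least_squares(f,np.clip(g,lo+.03,hi-.03),bounds=(lo+.02,hi-.02))
        if best is None or s.cost<best.cost-1e-7:best=s
    return best.x,best.cost
def att(az,el,flip=0):
    # tool pointing az, elevation el; tool x = up-ish (flip: down)
    t=np.array([np.cos(az)*np.cos(el),np.sin(az)*np.cos(el),np.sin(el)]);n=np.array([-np.cos(az)*np.sin(el),-np.sin(az)*np.sin(el),np.cos(el)])
    if flip:n=-n
    return np.c_[n,np.cross(t,n),t]
E
python3 - <<'E'
from kin import *
b=fit();print(b[0],b[4],b[1].round(4),b[2:4]);K=b[1:4];np.savez('K.npz',p=b[1],s=b[2:4])
# bottle by caps in scene & side
def cap(fn,name,c):
    im=cv2.imread(fn);h=cv2.cvtColor(im,cv2.COLOR_BGR2HSV);m=vision.camera_model(name);E=np.linalg.inv(np.array(m['extrinsics']))
    g=px(np.array([.416,-.213,.157]),E,m);M=((h[...,0]>95)&(h[...,0]<125)&(h[...,1]>70)).astype(np.uint8)
    mm=np.zeros_like(M);cv2.circle(mm,tuple(int(v) for v in g),14,1,-1);cc,_=cv2.findContours(M*mm,0,2);k=max(cc,key=cv2.contourArea);mo=cv2.moments(k)
    uv=(mo['m10']/mo['m00'],mo['m01']/mo['m00']);print(name,g.round(),np.round(uv,1),cv2.contourArea(k));return ray(uv,E,m)
(o1,d1),(o2,d2)=cap('pics/s3.png','scene',0),cap('pics/d2.png','side',0)
t=np.linalg.lstsq(np.c_[d1,-d2],o2-o1,rcond=None)[0];print(o1+t[0]*d1,o2+t[1]*d2)
B=np.array([.416,-.213,0])
for az in (-1.2,-.9,-.7,-.4,0,.8,1.2,1.57):
    Rt=att(az,-.524);P=B+[0,0,.085]+.019*Rt[:,2]
    for fl in(0,1):
        Rt=att(az,-.524,fl);q,c=ik(P,Rt,K,[-.7,0,2,.1,1,0]);print(az,fl,q.round(2),round(c,5),fk(q,*K,True)[3].round(2))
E
```

```text
1.1442121556480315e-07 0.00028233472592137376 [0.     0.1179 0.3139 0.4374 0.0853 0.5144 0.3188 1.1869] (1, -1)
scene [227. 175.] [226.5 175. ] 35.5
side [261. 205.] [260.  206.5] 52.5
[ 0.41235639 -0.21450307  0.154319  ] [ 0.41212624 -0.21427047  0.15451787]
-1.2 0 [-0.32  0.33  2.37  4.26  0.81  1.63] 0.00198 [0.31 0.02 0.23]
-1.2 1 [-0.37  0.04  2.26 -1.12  0.64 -0.54] 0.10541 [ 0.36 -0.01  0.34]
-0.9 0 [-0.52  0.22  2.5   3.68  0.67  1.43] 0.0 [ 0.25 -0.01  0.23]
-0.9 1 [-0.76 -0.25  2.55 -1.12  0.02 -0.02] 0.08068 [ 0.24 -0.06  0.33]
-0.7 0 [-0.73  0.2   2.56  3.13  0.66  1.19] 0.00085 [ 0.23 -0.04  0.23]
-0.7 1 [-0.86 -0.21  2.56  1.81  0.18  3.1 ] 0.05703 [ 0.23 -0.09  0.32]
-0.4 0 [-1.12  0.2   2.56  2.18  0.78  0.82] 0.00535 [ 0.19 -0.13  0.23]
-0.4 1 [-1.06 -0.2   2.56  1.49  0.5   3.1 ] 0.05031 [ 0.21 -0.13  0.32]
0 0 [-1.4   0.24  2.48  1.49  1.03  0.69] 0.0 [ 0.16 -0.21  0.23]
0 1 [-1.19 -0.11  2.44  1.15  0.84  3.1 ] 0.08292 [ 0.21 -0.2   0.33]
0.8 0 [-1.3   0.5   2.    0.86  1.43  0.64] 0.0 [ 0.24 -0.4   0.23]
0.8 1 [-1.3   0.5   2.    0.86  1.43 -2.5 ] 0.0 [ 0.24 -0.4   0.23]
1.2 0 [-1.17  0.62  1.77  0.65  1.63  0.69] 0.0 [ 0.32 -0.45  0.23]
1.2 1 [-1.17  0.62  1.77  0.65  1.63 -2.45] 0.0 [ 0.32 -0.45  0.23]
1.57 0 [-1.04  0.73  1.57  0.47  1.8   0.79] 0.0 [ 0.42 -0.47  0.23]
1.57 1 [-1.04  0.73  1.57  0.47  1.8  -2.36] 0.0 [ 0.42 -0.47  0.23]
```

Run:
```python
from kin import *
p=np.load('K.npz')['p'];p[7]=np.pi/2;K=(p,1,1)
o=sensors.get_obs();P,A=fk(o['q'],*K);print('chk',np.abs(P-o['eef_pos']).max(),np.abs(A-wp()[:3,:3]).max())
m=vision.camera_model('scene');E=np.linalg.inv(np.array(m['extrinsics']))
print('redb',onz((183,175),E,m,0).round(3),'yel',onz((142,207),E,m,0).round(3))
B=np.array([.413,-.214,0]);M=np.array([.464,-.396,.004]);q=o['q']
def show(n,P,Rt):
    global q
    q,c=ik(P,Rt,K,q);_,_,el,w=fk(q,*K,True);print(n,'q',q.round(2),round(c,6),'el',el.round(2),'w',w.round(2),'pos',P.round(3),*[v.tolist() for v in delta(P,Rt)])
for az in (1.7,):
    G=att(az,-.524);t=G[:,2];P=B+[0,0,.085]+.019*t
    show('mid',np.array([.43,-.1,.38]),G);show('pre',P-.12*t+[0,0,.03],G);show('grasp',P,G);show('lift',P+[0,0,.25],G)
    show('hor',P+[0.05,-0.05,.3],att(az,0));show('inv',P+[.05,-0.05,.3],att(az,0,1));show('mat',M+[0,0,.087]+.019*t,G)
```

```text
chk 0.00018746553402276822 4.440892098500626e-16
redb [ 0.248 -0.35  -0.   ] yel [ 0.344 -0.511  0.   ]
mid q [-0.88  0.24  1.56  0.62  2.21 -0.86] 0.0 el [ 0.16 -0.    0.74] w [ 0.47 -0.37  0.54] pos [ 0.43 -0.1   0.38] [-161.8, 78.9, -294.6] [0.408, 0.09, -0.258]
pre q [-1.06  0.76  1.26  0.38  2.09 -1.17] 0.0 el [ 0.25 -0.21  0.63] w [ 0.46 -0.57  0.33] pos [ 0.424 -0.301  0.166] [-446.9, 142.5, -326.3] [0.408, 0.09, -0.258]
grasp q [-1.    0.76  1.51  0.4   1.85 -1.22] 0.0 el [ 0.26 -0.19  0.63] w [ 0.45 -0.47  0.23] pos [ 0.411 -0.198  0.075] [-467.3, 94.0, -199.2] [0.408, 0.09, -0.258]
lift q [-1.    0.4   1.46  0.49  2.22 -1.03] 0.0 el [ 0.19 -0.08  0.72] w [ 0.45 -0.47  0.48] pos [ 0.411 -0.198  0.325] [-263.0, 94.6, -343.4] [0.408, 0.09, -0.258]
hor q [-1.    0.74  1.19  0.93  2.58 -0.72] 0.0 el [ 0.26 -0.18  0.64] w [ 0.5  -0.56  0.38] pos [ 0.461 -0.248  0.375] [-239.4, 159.0, -396.3] [0.468, 0.603, -0.146]
inv q [-1.    0.74  1.19  0.93  2.58  2.42] 0.0 el [ 0.26 -0.18  0.64] w [ 0.5  -0.56  0.38] pos [ 0.461 -0.248  0.375] [-239.4, 159.0, -396.3] [0.884, -0.686, 2.783]
mat q [-1.06  1.05  0.95  0.38  2.12 -1.17] 0.0 el [ 0.29 -0.27  0.53] w [ 0.5  -0.65  0.24] pos [ 0.462 -0.38   0.081] [-550.9, 204.9, -327.6] [0.408, 0.09, -0.258]
```

>>> carry_out --deltas "-27 13 -49 0.07 0.015 -0.043 0;-54 26 -98 0.136 0.03 -0.086 0;-81 39 -147 0.2 0.045 -0.13 0;-108 53 -196 0.27 0.06 -0.17 0;-135 66 -245 0.34 0.075 -0.215 0;-162 79 -295 0.408 0.09 -0.258 0;-210 90 -300 0.408 0.09 -0.258 0;-265 102 -306 0.408 0.09 -0.258 0;-320 114 -312 0.408 0.09 -0.258 0;-380 128 -318 0.408 0.09 -0.258 0;-447 142 -326 0.408 0.09 -0.258 0;-447 142 -326 0.408 0.09 -0.258 0"

```text
time_s: 28.18
eef_pos: [0.4224, -0.3012, 0.1605]
eef_rot: [-0.378, 0.572, 0.648, 0.332]
wrist_force: [-0.3, 0.9, -0.4]
opening: 0.997
grasp_force: 0.0
```

Run:
```python
from kin import *
B=np.array([.413,-.214,0]);G=att(1.7,-.524);t=G[:,2];P=B+[0,0,.085]+.019*t
print(sensors.get_obs()['q'].round(3),wp()[:3,3].round(3),delta(P,G))
im,E,m=shot('wrist','w14.png')
# cap: blue-grey mask, compare with expected
h=cv2.cvtColor(im,cv2.COLOR_BGR2HSV);Mk=((h[...,0]>95)&(h[...,0]<125)&(h[...,1]>80)&(h[...,2]>40)).astype(np.uint8)
c,_=cv2.findContours(Mk,0,2)
for z in(.167,.122,0):print('exp',z,px(B+[0,0,z],E,m).round(1))
for k in c:
    if cv2.contourArea(k)>100:print(cv2.boundingRect(k),cv2.contourArea(k))
# bottle silhouettes: row scan for low-saturation pixels at body
for z in (.03,.06,.09):
    u,v=px(B+[0,0,z],E,m).astype(int);row=h[v,:,1];s=(row<70)&(h[v,:,2]>60);r=np.where(s)[0]
    a=u
    while a>0 and s[a-3:a+1].any():a-=1
    b=u
    while b<559 and s[b:b+4].any():b+=1
    print(z,(u,v),a,b,(a+b)/2)
```

```text
[-1.06   0.774  1.266  0.384  2.09  -1.173] [ 0.422 -0.301  0.16 ] (array([-22.5,   1.9, 132.5]), array([ 0.002, -0.008, -0.004]))
exp 0.167 [281.9 154. ]
exp 0.122 [281.8 202.6]
exp 0 [281.6 287.4]
(432, 161, 52, 33) 625.0
(166, 0, 30, 18) 193.5
(53, 0, 26, 24) 274.0
0.03 (np.int64(281), np.int64(270)) 250 313 281.5
0.06 (np.int64(281), np.int64(252)) 248 315 281.5
0.09 (np.int64(281), np.int64(230)) 245 318 281.5
```

>>> carry_out --deltas "-22 2 30 0 0 0 0;-22 2 70 0 0 0 0;-22 2 105 0 0 0 0;-22 2 130 0 0 0 0;-22 2 130 0 0 0 0;-22 2 130 0 0 0 0;-22 2 130 0 0 0 1;-22 2 130 0 0 0 1;-22 2 130 0 0 0 1;-22 2 130 0 0 0 1;-22 2 130 0 0 0 1"

```text
time_s: 29.6
eef_pos: [0.413, -0.201, 0.0825]
eef_rot: [-0.375, 0.572, 0.651, 0.33]
wrist_force: [-0.5, -3.2, 6.7]
opening: 0.658
grasp_force: 62.5
```

Run:
```python
from kin import *
p=np.load('K.npz')['p'];p[7]=np.pi/2;K=(p,1,1);o=sensors.get_obs();q=o['q'];print(q.round(3),o['eef_pos'],o['opening'],o['grasp_force'],o['wrist_force'])
np.savez('grasp.npz',T=wp())
def show(n,P,Rt,q0):
    q,c=ik(np.array(P),Rt,K,q0);_,_,el,w=fk(q,*K,True);print(n,'q',q.round(2),round(c,6),'w',w.round(2),*[v.tolist() for v in delta(P,Rt)]);return q
for az in (1.7,1.2,.9):
    q1=show('up%s'%az,[.45,-.25,.40],att(az,-.524),q)
    q2=show('hor',[.45,-.25,.45],att(az,-.1),q1)
    show('inv',[.45,-.25,.45],att(az,-.1,1),q2+[0,0,0,0,0,3.1])
```

```text
[-0.996  0.748  1.509  0.402  1.861 -1.215] [ 0.41298198 -0.20099772  0.08254514] 0.6578065418560871 62.49749422073364 [-0.51945067 -3.15138203  6.72897194]
up1.7 q [-0.99  0.48  1.2   0.58  2.37 -0.9 ] 0.0 w [ 0.49 -0.52  0.56] [248.0, 30.9, -205.1] [0.002, 0.001, 0.0]
hor q [-1.01  0.61  1.17  0.97  2.61 -0.63] 7.1e-05 w [ 0.49 -0.56  0.48] [291.3, 31.0, -230.2] [0.002, 0.425, 0.001]
inv q [-1.01  0.61  1.17  0.97  2.61  2.51] 7.1e-05 w [ 0.49 -0.56  0.48] [291.3, 31.0, -230.2] [-0.662, 0.003, -3.07]
up1.2 q [-1.16  0.26  1.49  0.79  2.11 -0.63] 0.0 w [ 0.35 -0.51  0.56] [248.0, 30.9, -205.1] [-0.431, 0.0, 0.251]
hor q [-1.21  0.39  1.49  1.13  2.31 -0.53] 0.0 w [ 0.34 -0.55  0.48] [291.3, 31.0, -230.2] [-0.478, 0.415, 0.156]
inv q [-1.21  0.39  1.49  1.13  2.31  2.62] 0.0 w [ 0.34 -0.55  0.48] [291.3, 31.0, -230.2] [-0.612, -0.703, -2.84]
up0.9 q [-1.25  0.1   1.68  0.89  1.94 -0.5 ] 0.0 w [ 0.28 -0.47  0.56] [248.0, 30.9, -205.1] [-0.691, 0.0, 0.401]
hor q [-1.31  0.22  1.71  1.21  2.12 -0.49] 0.0 w [ 0.25 -0.5   0.48] [291.3, 31.0, -230.2] [-0.765, 0.401, 0.248]
inv q [-1.31  0.22  1.71  1.21  2.12  2.65] 0.0 w [ 0.25 -0.5   0.48] [291.3, 31.0, -230.2] [-0.567, -1.08, -2.632]
```

>>> carry_out --deltas "26 0 -15 0 0 0 1;60 0 -35 0 0 0 1;108 8 -75 0 0 0 1;155 16 -115 0 0 0 1;205 24 -160 0 0 0 1;250 31 -205 0 0 0 1;260 31 -212 -0.095 0.083 0.031 1;270 31 -218 -0.19 0.166 0.062 1;280 31 -224 -0.287 0.249 0.094 1;291 31 -230 -0.38 0.33 0.125 1;291 31 -230 -0.478 0.415 0.156 1;291 31 -230 -0.478 0.415 0.156 1"

```text
time_s: 31.1
eef_pos: [0.4493, -0.2494, 0.4472]
eef_rot: [-0.38, 0.613, 0.417, 0.554]
wrist_force: [-0.0, 0.2, -2.8]
opening: 0.659
grasp_force: 64.4
```

>>> carry_out --deltas "0 0 0 0 0 0.18 1;0 0 0 0 0 0.36 1;0 0 0 0 0 0.54 1;0 0 0 0 0 0.72 1;0 0 0 0 0 0.9 1;0 0 0 0 0 1.08 1;0 0 0 0 0 1.26 1;0 0 0 0 0 1.44 1;0 0 0 0 0 1.62 1"

```text
time_s: 32.22
eef_pos: [0.4506, -0.2491, 0.4488]
eef_rot: [-0.661, 0.726, -0.156, 0.104]
wrist_force: [0.2, -0.1, -2.5]
opening: 0.661
grasp_force: 64.2
```

>>> carry_out --deltas "0 0 0 0 0 0.18 1;0 0 0 0 0 0.36 1;0 0 0 0 0 0.54 1;0 0 0 0 0 0.72 1;0 0 0 0 0 0.9 1;0 0 0 0 0 1.08 1;0 0 0 0 0 1.26 1;0 0 0 0 0 1.44 1;0 0 0 0 0 1.52 1;0 0 0 0 0 1.52 1;0 0 0 0 0 1.52 1;0 0 0 0 0 1.52 1"

```text
time_s: 33.72
eef_pos: [0.4503, -0.249, 0.4487]
eef_rot: [0.554, -0.42, 0.612, 0.378]
wrist_force: [-0.5, -0.7, -2.0]
opening: 0.663
grasp_force: 64.2
```

Run:
```python
from kin import *
T=wp();G=np.load('grasp.npz')['T'];a=T[:3,:3]@G[:3,:3].T@[0,0,1];print('bottle axis est',a.round(3),np.arccos(a[2]),sensors.get_obs()['q'].round(2),T[:3,3])
im,E,m=shot('wrist','w15.png')
```

```text
bottle axis est [-0.212 -0.546 -0.811] 2.5161577419034313 [-1.2   0.39  1.49  1.12  2.31  2.61] [ 0.45028186 -0.24904871  0.44867883]
```

>>> carry_out --deltas "0 0 0 0 0 0 1;0 0 0 0 0 0 1;0 0 0 0 0 0 1;0 0 0 0 0 0 1;0 0 0 0 0 0 1;0 0 0 0 0 0 1;0 0 0 0 0 0 1;0 0 0 0 0 0 1;0 0 0 0 0 0 1;0 0 0 0 0 0 1;0 0 0 0 0 0 1;0 0 0 0 0 0 1"

```text
time_s: 35.28
eef_pos: [0.4502, -0.2491, 0.4487]
eef_rot: [0.554, -0.419, 0.612, 0.379]
wrist_force: [0.4, 0.2, -3.2]
opening: 0.653
grasp_force: 64.2
```

>>> carry_out --deltas "0 0 0 0 0 0 1;0 0 0 0 0 0 1;0 0 0 0 0 0 1;0 0 0 0 0 0 1;0 0 0 0 0 0 1;0 0 0 0 0 0 1;0 0 0 0 0 0 1;0 0 0 0 0 0 1;0 0 0 0 0 0 1;0 0 0 0 0 0 1;0 0 0 0 0 0 1;0 0 0 0 0 0 1"

```text
time_s: 36.78
eef_pos: [0.4502, -0.2491, 0.4487]
eef_rot: [0.554, -0.419, 0.612, 0.379]
wrist_force: [-0.1, 0.3, -2.6]
opening: 0.658
grasp_force: 64.2
```

>>> carry_out --deltas "0 0 0 0 0 0 1;0 0 0 0 0 0 1;0 0 0 0 0 0 1;0 0 0 0 0 0 1;0 0 0 0 0 0 1;0 0 0 0 0 0 1;0 0 0 0 0 0 1;0 0 0 0 0 0 1"

```text
time_s: 37.78
eef_pos: [0.4502, -0.2491, 0.4487]
eef_rot: [0.554, -0.419, 0.612, 0.379]
wrist_force: [0.4, -0.2, -2.4]
opening: 0.658
grasp_force: 64.2
```

>>> carry_out --deltas "0 0 0 0 0 -0.18 1;0 0 0 0 0 -0.36 1;0 0 0 0 0 -0.54 1;0 0 0 0 0 -0.72 1;0 0 0 0 0 -0.9 1;0 0 0 0 0 -1.08 1;0 0 0 0 0 -1.26 1;0 0 0 0 0 -1.44 1;0 0 0 0 0 -1.62 1"

```text
time_s: 38.9
eef_pos: [0.4502, -0.249, 0.4487]
eef_rot: [-0.656, 0.732, -0.116, 0.142]
wrist_force: [0.7, 0.5, -2.0]
opening: 0.663
grasp_force: 64.5
```

>>> carry_out --deltas "0 0 0 0 0 -0.18 1;0 0 0 0 0 -0.36 1;0 0 0 0 0 -0.54 1;0 0 0 0 0 -0.72 1;0 0 0 0 0 -0.9 1;0 0 0 0 0 -1.08 1;0 0 0 0 0 -1.26 1;0 0 0 0 0 -1.44 1;0 0 0 0 0 -1.52 1;0 0 0 0 0 -1.52 1;0 0 0 0 0 -1.52 1"

```text
time_s: 40.28
eef_pos: [0.4502, -0.249, 0.4487]
eef_rot: [-0.38, 0.613, 0.418, 0.553]
wrist_force: [-0.0, -1.2, -2.4]
opening: 0.659
grasp_force: 64.5
```

Run:
```python
from kin import *
p=np.load('K.npz')['p'];p[7]=np.pi/2;K=(p,1,1);G=np.load('grasp.npz')['T'];o=sensors.get_obs();print(o['opening'],o['eef_pos'])
# bottle origin rel. grasp: base at B
B=np.array([.413,-.214,0]);rel=G[:3,3]-B
for n,dz,az in (('high',.12,0),('low',.02,0),('down',.002,0)):
    M=np.array([.464,-.396,.004])
    P=M+rel+[0,0,dz];q,c=ik(P,G[:3,:3],K,o['q']);print(n,q.round(2),round(c,6),P.round(3),*[v.tolist() for v in delta(P,G[:3,:3])])
im=cv2.imread('pics/s3.png');m=vision.camera_model('scene');E=np.linalg.inv(np.array(m['extrinsics']))
# mat centre check from w7
im=cv2.imread('pics/w7.png');E=np.load('pics/w7.png.npz')['E'];m=vision.camera_model('wrist')
print('mat from w7', [onz(u,E,m,.004)[:2].round(3).tolist() for u in [(62,288),(161,290),(110,246),(75,325)]])
```

```text
0.6588536536706612 [ 0.45018927 -0.24903527  0.44869725]
high [-1.06  0.9   0.94  0.43  2.27 -1.09] 0.0 [ 0.464 -0.383  0.207] [-252.8, 62.1, -95.1] [0.477, -0.416, -0.158]
low [-1.06  1.02  0.94  0.39  2.16 -1.15] 0.0 [ 0.464 -0.383  0.107] [-352.3, 62.3, -85.1] [0.477, -0.416, -0.158]
down [-1.06  1.05  0.93  0.39  2.14 -1.16] 0.0 [ 0.464 -0.383  0.089] [-370.2, 62.4, -83.3] [0.477, -0.416, -0.158]
mat from w7 [[0.41, -0.388], [0.5, -0.39], [0.459, -0.347], [0.415, -0.427]]
```

>>> carry_out --deltas "-40 10 -15 0.08 -0.07 -0.026 1;-80 20 -30 0.16 -0.14 -0.053 1;-125 30 -45 0.24 -0.21 -0.08 1;-170 41 -63 0.32 -0.28 -0.105 1;-210 52 -79 0.4 -0.35 -0.132 1;-253 62 -95 0.477 -0.416 -0.158 1;-290 62 -91 0.477 -0.416 -0.158 1;-325 62 -88 0.477 -0.416 -0.158 1;-352 62 -85 0.477 -0.416 -0.158 1;-352 62 -85 0.477 -0.416 -0.158 1;-352 62 -85 0.477 -0.416 -0.158 1"

```text
time_s: 41.65
eef_pos: [0.4646, -0.3836, 0.1082]
eef_rot: [-0.373, 0.572, 0.651, 0.33]
wrist_force: [0.1, -0.4, -3.0]
opening: 0.658
grasp_force: 64.7
```

Run:
```python
from kin import *
G=np.load('grasp.npz')['T'];B=np.array([.413,-.214,0]);rel=G[:3,3]-B
print(wp()[:3,3].round(4))
print(delta(np.array([.462,-.396,.005])+rel,G[:3,:3]))
def cap(name,c,fn):
    im,E,m=shot(name,fn);h=cv2.cvtColor(im,cv2.COLOR_BGR2HSV);M=((h[...,0]>95)&(h[...,0]<125)&(h[...,1]>70)).astype(np.uint8)
    g=px(np.array([.462,-.396,.024+.154]),E,m);mm=np.zeros_like(M);cv2.circle(mm,tuple(int(v) for v in g),12,1,-1);cc,_=cv2.findContours(M*mm,0,2);k=max(cc,key=cv2.contourArea);mo=cv2.moments(k)
    uv=(mo['m10']/mo['m00'],mo['m01']/mo['m00']);print(name,g.round(1),np.round(uv,1),cv2.contourArea(k));return ray(uv,E,m)
(o1,d1),(o2,d2)=cap('scene',0,'s4.png'),cap('side',0,'d4.png')
t=np.linalg.lstsq(np.c_[d1,-d2],o2-o1,rcond=None)[0];print(o1+t[0]*d1,o2+t[1]*d2)
```

```text
[ 0.4646 -0.3836  0.1082]
(array([-17.4,  -2.6,  11.1]), array([0.001, 0.002, 0.002]))
scene [171.3 196.1] [171.5 196.2] 54.0
side [300.2 239. ] [299.1 237.4] 350.0
[ 0.46313244 -0.39526587  0.17856488] [ 0.46041292 -0.392333    0.18046703]
```

>>> carry_out --deltas "-8 -1 5 0 0 0 1;-14 -2 9 0 0 0 1;-17 -2 11 0 0 0 1;-17 -2 11 0 0 0 1;-17 -2 11 0 0 0 1"

```text
time_s: 42.38
eef_pos: [0.4622, -0.3823, 0.0866]
eef_rot: [-0.374, 0.572, 0.651, 0.33]
wrist_force: [0.1, -0.1, -2.6]
opening: 0.659
grasp_force: 64.7
```

>>> carry_out --deltas "-1 0 1 0 0 0 1;-1 0 1 0 0 0 1;-1 0 1 0 0 0 1"

```text
time_s: 42.75
eef_pos: [0.4622, -0.3822, 0.0865]
eef_rot: [-0.374, 0.572, 0.651, 0.331]
wrist_force: [-1.3, -0.7, 6.1]
opening: 0.654
grasp_force: 65.0
```

>>> carry_out --deltas "-1 0 1 0 0 0 0.25;-1 0 1 0 0 0 0.15;-1 0 1 0 0 0 0;-1 0 1 0 0 0 0;-1 0 1 0 0 0 0;-1 0 -30 0 0 0 0;0 0 -75 0 0 0 0;0 0 -130 0 0 0 0;20 0 -180 0 0 0 0;40 0 -220 0 0 0 0;60 0 -240 0 0 0 0;60 0 -240 0 0 0 0"

```text
time_s: 44.25
eef_pos: [0.4633, -0.5238, 0.2562]
eef_rot: [-0.364, 0.577, 0.652, 0.331]
wrist_force: [-0.4, 0.2, 0.3]
opening: 1.0
grasp_force: 0.0
```

Run:
```python
from kin import *
print(sensors.get_obs()['q'].round(2))
def get(n,fn): 
    im,E,m=shot(n,fn);return im,E,m,cv2.cvtColor(im,cv2.COLOR_BGR2HSV)
S,D=get('scene','s5.png'),get('side','d5.png')
def cap(V,P):
    im,E,m,h=V;M=((h[...,0]>95)&(h[...,0]<125)&(h[...,1]>70)).astype(np.uint8);g=px(P,E,m);mm=np.zeros_like(M);cv2.circle(mm,tuple(int(v) for v in g),14,1,-1);k=max(cv2.findContours(M*mm,0,2)[0],key=cv2.contourArea);mo=cv2.moments(k);return ray((mo['m10']/mo['m00'],mo['m01']/mo['m00']),E,m)
P=np.array([.462,-.396,.158]);(o1,d1),(o2,d2)=cap(S,P),cap(D,P)
t=np.linalg.lstsq(np.c_[d1,-d2],o2-o1,rcond=None)[0];print('cap',(o1+t[0]*d1).round(3),(o2+t[1]*d2).round(3))
# jars: compare tray and binder region to s3
a=cv2.imread('pics/s3.png').astype(int);d=np.abs(S[0].astype(int)-a).sum(2)>90
for n,(x,y,w,h) in dict(tray=(272,215,85,60),binder=(345,155,90,55),tin=(262,165,25,25),tape=(188,178,26,26),can=(148,230,30,48),pastel=(182,268,65,42),pot=(270,245,40,60)).items():print(n,d[y:y+h,x:x+w].mean().round(3))
```

```text
[-1.14  1.2   0.3   0.53  2.58 -0.95]
cap [ 0.465 -0.395  0.167] [ 0.467 -0.396  0.166]
tray 0.0
binder 0.0
tin 0.032
tape 0.439
can 0.106
pastel 0.0
pot 0.0
```

>>> carry_out --deltas "50 0 0 0 0 0 0;100 0 0 0 0 0 0;150 0 0 0 0 0 0;190 -50 50 0 0 0 0;230 -100 100 0 0 0 0;260 -150 120 0 0 0 0;280 -200 150 0 0 0 0;290 -250 170 0 0 0 0;290 -250 170 0 0 0 0;290 -250 170 0 0 0 0"

```text
time_s: 45.6
eef_pos: [0.1787, -0.2594, 0.4122]
eef_rot: [-0.366, 0.577, 0.651, 0.332]
wrist_force: [0.7, -0.2, 1.4]
opening: 0.997
grasp_force: 0.0
```

Run:
```python
from kin import *
o=sensors.get_obs();print(o['q'].round(2),o['eef_pos'].round(3))
def get(n,fn): 
    im,E,m=shot(n,fn);return im,E,m,cv2.cvtColor(im,cv2.COLOR_BGR2HSV)
S,D=get('scene','s6.png'),get('side','d6.png')
def cap(V,P):
    im,E,m,h=V;M=((h[...,0]>95)&(h[...,0]<125)&(h[...,1]>70)).astype(np.uint8);g=px(P,E,m);mm=np.zeros_like(M);cv2.circle(mm,tuple(int(v) for v in g),14,1,-1);k=max(cv2.findContours(M*mm,0,2)[0],key=cv2.contourArea);mo=cv2.moments(k);print(g.round(1),mo['m10']/mo['m00'],mo['m01']/mo['m00'],cv2.contourArea(k),cv2.boundingRect(k));return ray((mo['m10']/mo['m00'],mo['m01']/mo['m00']),E,m)
P=np.array([.462,-.396,.158]);(o1,d1),(o2,d2)=cap(S,P),cap(D,P)
t=np.linalg.lstsq(np.c_[d1,-d2],o2-o1,rcond=None)[0];print('cap',(o1+t[0]*d1).round(3),(o2+t[1]*d2).round(3))
a=cv2.imread('pics/s3.png').astype(int);d=np.abs(S[0].astype(int)-a).sum(2)>90
for n,(x,y,w,h) in dict(tray=(272,215,85,60),binder=(345,155,90,55),tin=(262,165,25,25),tape=(188,178,26,26),can=(148,230,30,48),pastel=(182,268,65,42),pot=(270,245,40,60)).items():print(n,d[y:y+h,x:x+w].mean().round(3))
```

```text
[-1.41  0.15  1.59  0.08  2.43 -1.5 ] [ 0.179 -0.259  0.412]
[172.4 199.9] 172.5 199.24206349206347 42.0 (169, 195, 8, 9)
[300.2 244.8] 299.8428874734607 244.12314225053075 78.5 (296, 239, 9, 12)
cap [ 0.461 -0.395  0.16 ] [ 0.461 -0.395  0.16 ]
tray 0.0
binder 0.0
tin 0.026
tape 0.33
can 0.116
pastel 0.0
pot 0.0
```

```bash
python3 -c "
from bench import ctrl;print(ctrl.hand_in())"
```

```text
the job is handed in; nothing more can be done
None
```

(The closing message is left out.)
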